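# Pack the last cup and stack a stack-nest bin on its ledges

### The job

Put the last bisque cup, the one on the banding wheel, upright into the free place of the packed bin on the table. Then lift the upper of the two nested empty bins off the sloping rack, leaving the other one there, and stack it on the packed bin turned half round, yellow ends opposite, so that it sits level on the ledges, clear of the cups. Set both down gently rather than dropping them, do not let the bin knock the cups, and leave the packed bin and everything else where they stand.

Things in the scene. Friction and masses are not known exactly. Their poses are not given: they have to be found in the camera images.
- packed_bin: Blue stack-nest bin with a yellow rim at its +x end, level on the table. Origin: centre of the underside; x along its length, z up. Rim 261 (x) by 191 (y) outside, 78 high, tapering to a base 230 x 160, floor 3 thick. Two cups stand in a row along its middle from the -x end; the free place is at the +x end, centred near x = +72, y = 0, about 80 long.
- packed_bin_mark (a point): Middle of the yellow end's rim top on packed_bin (x = +126, z = 78 in its frame).
- packed_bin_ledge (a point): Top of one ledge of packed_bin, at its inner edge (x = +80, y = +68, z = 64 in its frame). In each bin both long walls have two inward pilasters, 28 wide, centred at x = +80 and x = -40; each ends in a flat ledge 64 above the underside, reaching in to y = +-68. The mouth inside the rim is 242 x 172.
- top_bin: Bin like packed_bin (same sizes, origin and axes), empty, about 0.26 kg: the upper of two nested bins on the sloping rack, yellow end up the slope, its z tilted 28 degrees from vertical towards the rack's front. Its rim stands 28 above the rim of the bin it is in; it pulls out freely straight along its own z and is clear after about 60.
- top_bin_mark (a point): Middle of the yellow end's rim top on top_bin (x = +126, z = 78 in its frame). Put on another bin with yellow ends opposite, its base enters 14 into the mouth with about 6 play each way and rests on the four ledges, underside 64 above the other's. With yellow ends together it drops past the ledges.
- top_bin_rim (a point): Rim top of top_bin's long wall at x = +20, y = +91, z = 78 in its frame (the wall at y = -91 is alike). All round each bin the top 28 of the wall is a straight band 9 thick, inner faces at x = +-121 and y = +-86, good to pinch. From x = -20 to +60 the inside is free of pilasters.
- spare_bin: The lower of the two nested empty bins, like top_bin, lying loose on the rack against its front lip. It stays there.
- last_cup: Unglazed pink bisque cup: a square block 58 x 58 x 52 high with a round mouth 45 wide, about 0.16 kg; origin centre of underside, z up, faces square to its x and y. It stands on the banding wheel, 60 above the table.
- cup_a: Same kind of cup, already in packed_bin, standing on its floor (3 above the bin's underside) at the plain (-x) end.
- cup_b: Same kind of cup, already in packed_bin, in the middle.
- rack: Fixed green-grey steel rack 230 wide, 250 deep: a plate sloping 28 degrees, rising along its +x, with a 25 high lip at the low front; it carries the two nested empty bins, whose top rim is 125 to 250 above the table. Origin: on the table under the middle of the plate. Either left or right of the robot's centre line, packed_bin on the other side.
- wheel: Fixed banding wheel on the table: round head 150 diameter, top 60 above the table, the head turns freely. Origin: centre of its foot.
- water_cup: small green glazed cup, 68 diameter, 75 high, standing; origin centre of underside. Bystander.
- glaze_jar: amber jar with white cap, 60 diameter, 85 high; origin centre of underside. Bystander.
- brush: brush 170 long lying along its x; bystander.
- kiln_prop: cream square kiln post 40 x 40 x 65 high; origin centre of underside. Bystander.
- rib: flat wooden potter's rib 100 x 45 x 8 lying; bystander.
Mind the look-alikes: they are no part of the job. Leave any blue, purple or red look-alike of the last_cup alone.

How it is judged:
By the outcome, as a careful person would: the job done as asked, in the order asked, and still so for the second after the job is handed in, with the robot touching nothing.
It also fails if it takes over 70 s, if anything falls off the work surface, if the arm or the gripper's body presses on something with over 40 N, if the wrist force passes 120 N, or if a joint passes its speed limit or range.

### The arm

A 7-joint arm with a two-finger parallel gripper is mounted at the origin on the work surface. World frame = base frame: x ahead of the robot, y to its left, z up, the work surface at z = 0. Lengths are in m, angles in rad, forces in N, time in s.
With the tool pointing down it reaches from about 0.425 to 0.875 m from the base axis. Payload 9.9 kg.
Tool frame: the origin (TCP) lies midway between the tips of the shut fingers; the grasp point (between the pads) lies 19 mm behind it; z points along the fingers, y is the line along which they close (so a half turn about z gives the same grasp; the last joint's range is limited). The gripper opens to 85 mm and grips with 20 to 120 N. Pads are 22 mm wide; open, the fingers measure 114 mm over their backs; the gripper's body (76 mm by 85 mm) begins 54 mm behind the grasp point. The pads swing forward as they close: fully open they stand 13 mm farther back than shut.
Start: joints at [-1.219, 0.576, 0.025, 1.437, -0.015, 1.129, -0.057], TCP at [0.285, 0.612, 0.231] pointing down, gripper open.
Joint ranges: [-2.76, 2.76], [-0.34, 2.15], [-1.52, 1.57], [0.19, 2.46], [-1.09, 4.23], [0.17, 1.99], [-2.82, 2.82]. Speed limits (rad/s): [2.22, 2.22, 3.01, 3.01, 3.14, 3.14, 3.14].

### API

Orientations are given as a unit quaternion [x, y, z, w].
In Python, from bench import ctrl gives the robot as it stands.
- The arm moves only by the shell command python3 -m jog 'ROWS' [FORCE]. ROWS is JSON, a list of rows, each a list of 5 numbers: the shift along the tool's x, y, z in cm, then the turn about the tool's z in degrees, then the gripper's target within -1 to 1 (shut at 1, half-way at 0, fully open at -1). A call has 1 to 20 rows; each row shifts and turns the commanded pose from where the row before left it, along the tool's axes as they then stand; what a row does not reach is not made up. A row lasts 1/10 s, in which the tool goes at most 50 mm and 8.59 degrees, less where a joint would pass 70% of its speed; a pose out of reach is approached as far as the arm can. A call is refused whole if a number of a shift passes 5 or a number of a turn 8.59, either way. A call with a gripper value outside its range is refused whole. The fingers move at their own pace and stop on an object; FORCE is the grip in N (left out, the last holds). Time passes only in rows, so rows that do not move let the fingers close. It gives the time, the measured TCP pose, the force, the opening and the grip force at its end, in the units of the state.
- ctrl.observe(): the state, without advancing time (a new reading comes with each control period).
- ctrl.read_camera(name): name is "scene" or "top" or "wrist"; returns the picture (480x640x3 uint8, red, green, blue); there is no depth.
- ctrl.get_calibration(name): a dict with "fx", "fy", "cx", "cy" (pixels), "T" (4x4, takes a point from camera to world coordinates). Camera axes: x right, y down, z forward; pixel columns grow to the right and rows downward; lengths in m; the calibration is good to about 2 mm. A picture is of the moment at which its call begins: read the wrist's pose just before it. get_calibration takes no time and is no camera call; for the wrist camera it gives the pose at the moment of the call.
- ctrl.close_job(): hands the job in; it is judged then, once.
Trained networks look in the newest picture that a camera, given by its name, has taken for a name from the list of things; names that differ only in an ending like _2 or _b are one class to them, and where a whole thing is asked for, a point or a joint stands for the part that bears it (a point fixed in the world has none). Each returns a list of dicts, best first, with "conf" (0 to 1); they miss things now and then, are a little off and sometimes report something else, mostly with a low value. They report only what shows in the picture. A call takes as long as a camera call. They do not tell look-alikes from the thing itself.
- ctrl.masks_of(camera, name): "pixels" (480x640 bool, what is visible of it) and "box" ([left, top, width, height] in pixels, round what is visible of it).
- ctrl.landmark_of(camera, name): "centre" ([column, row] in pixels: a listed point, or the origin of a listed thing).
The state is a dict: "t": time; "q": joint angles; "qd": joint speeds; "tau": joint torques, N m; "tcp_pos": TCP position; "tool_rot": TCP orientation; "force": force on the tool from outside, world axes, zero at the start; "torque": the same for the moment, N m; "finger_gap": finger opening in m; "finger_force": force on a finger pad.
Only numpy, scipy, OpenCV 4.12 (cv2) and the standard library are available. Lean on these libraries where they do the work, as an engineer would, in place of code of your own. Each camera call takes 0.05 s, during which the arm holds its last target. There are 200 camera calls.

## Working session

There is one attempt and no reset: what is moved stays moved. The work goes in short steps, Python scripts to look and compute and a shell command to move; the robot and the scene stay as the last step left them, time stands still between calls to the robot, and variables do not carry over. Pictures are saved under pics/ and viewed, at most 10 in all, crops included, and the job is handed in when it is done.

```bash
ls; mkdir -p pics
python3 - <<'E'
from bench import ctrl
import cv2,numpy as np
s=ctrl.observe()
print({k:np.round(v,3).tolist() for k,v in s.items()})
for n in("scene","top"):
    im=ctrl.read_camera(n);cv2.imwrite(f"pics/{n}0.png",im[:,:,::-1])
    c=ctrl.get_calibration(n);print(n,c["fx"],c["cx"],np.round(c["T"],3).tolist())
    for o in("packed_bin_mark","packed_bin_ledge","packed_bin","top_bin_mark","top_bin_rim","last_cup","cup_a","wheel","rack","spare_bin"):
        print(o,[(np.round(d["centre"],1).tolist(),round(d["conf"],2)) for d in ctrl.landmark_of(n,o)])
E
```

```text
pics
{'t': 0.0, 'q': [-1.219, 0.577, 0.025, 1.438, -0.015, 1.129, -0.057], 'qd': [-0.001, 0.001, -0.0, 0.0, -0.0, 0.001, -0.002], 'tau': [0.003, -76.576, 2.251, -28.596, 0.015, 0.013, -0.0], 'tcp_pos': [0.285, 0.611, 0.23], 'tool_rot': [0.216, 0.976, -0.001, -0.0], 'force': [0.462, 0.027, 0.243], 'torque': [0.062, 0.021, 0.011], 'finger_force': 0.0, 'finger_gap': 0.085}
scene 501.57375827286234 318.14163229267757 [[0.835, 0.323, -0.445, 1.014], [0.55, -0.486, 0.679, -0.764], [0.004, -0.812, -0.584, 0.84], [0.0, 0.0, 0.0, 1.0]]
packed_bin_mark [([276.5, 386.9], 0.71), ([206.0, 362.0], 0.17)]
packed_bin_ledge [([231.9, 377.1], 0.43), ([414.6, 317.6], 0.2)]
packed_bin [([233.8, 380.6], 0.7)]
top_bin_mark [([395.6, 174.2], 0.78)]
top_bin_rim [([374.0, 167.1], 0.66)]
last_cup [([448.0, 255.5], 0.9), ([321.8, 432.8], 0.79), ([189.3, 308.6], 0.74), ([321.1, 286.6], 0.71), ([429.4, 278.3], 0.57)]
cup_a [([207.6, 364.1], 0.82), ([231.8, 379.7], 0.63), ([380.0, 360.9], 0.34)]
wheel [([321.5, 305.7], 0.87), ([366.3, 247.2], 0.37), ([356.2, 326.6], 0.21), ([274.7, 385.3], 0.18)]
rack [([369.2, 248.8], 0.71), ([275.2, 387.9], 0.67), ([228.4, 383.8], 0.55)]
spare_bin [([371.9, 216.4], 0.86), ([234.2, 382.8], 0.74)]
top 529.7421548934049 307.89109519070536 [[0.021, -0.989, 0.147, 0.337], [-1.0, -0.023, -0.014, 0.043], [0.018, -0.147, -0.989, 1.304], [0.0, 0.0, 0.0, 1.0]]
packed_bin_mark [([455.7, 193.5], 0.68), ([436.7, 279.2], 0.27)]
packed_bin_ledge [([424.9, 212.1], 0.84)]
packed_bin [([439.0, 253.6], 0.94)]
top_bin_mark [([288.2, 154.7], 0.48)]
top_bin_rim [([146.1, 249.3], 0.96)]
last_cup [([393.3, 339.8], 0.97), ([183.3, 163.8], 0.93), ([436.6, 166.3], 0.82), ([322.3, 232.6], 0.8), ([231.2, 167.4], 0.59)]
cup_a [([437.8, 248.8], 0.67), ([437.2, 278.5], 0.66)]
wheel []
rack [([147.1, 247.6], 0.67)]
spare_bin []
```

View pics/scene0.png

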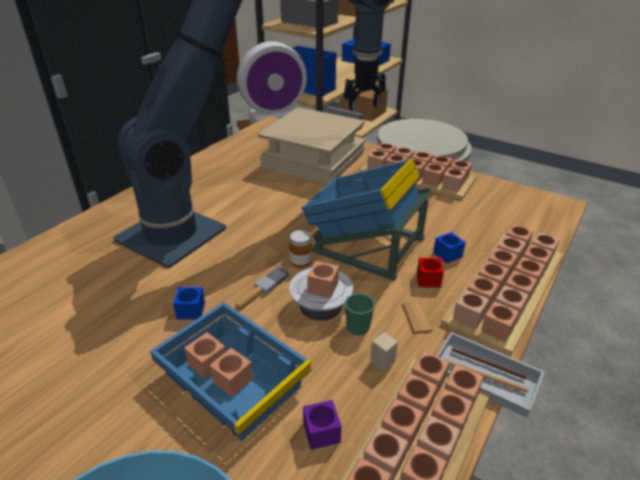

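View pics/top0.png

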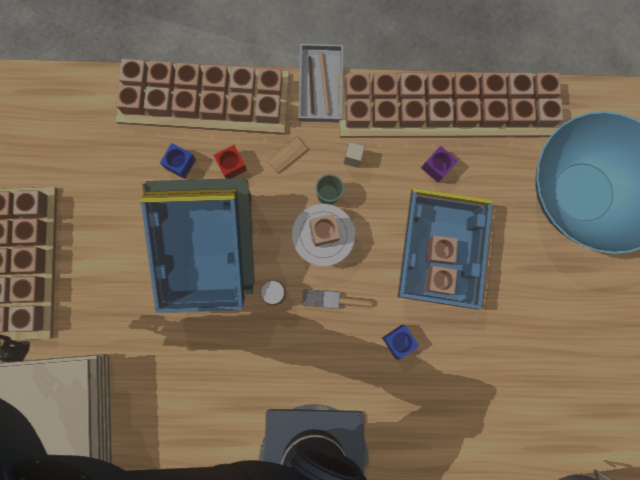

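The cup meant is the pink block on the white wheel, at about (323,280) in scene and (324,230) in top. The look-alikes are blue (400,342), blue (178,160), red (230,161) and purple (440,164) in top, plus the pink cups on trays; none of those stand on the wheel. The packed bin is at top (447,250) with its yellow end at row 196. The rack bins are at top (195,250).

Run:
```python
import cv2
t=cv2.imread("pics/top0.png");s=cv2.imread("pics/scene0.png")
cv2.imwrite("pics/c1.png",cv2.resize(t[182:317,290:500],None,fx=3.8,fy=3.8,interpolation=cv2.INTER_CUBIC))
cv2.imwrite("pics/c2.png",cv2.resize(s[155:295,295:435],None,fx=4.2,fy=4.2,interpolation=cv2.INTER_CUBIC))
```

```text
(no output)
```

View pics/c1.png

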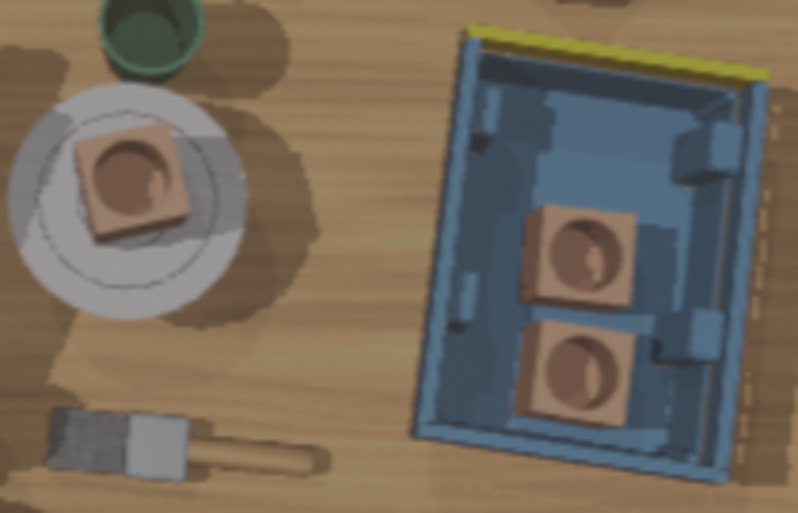

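View pics/c2.png

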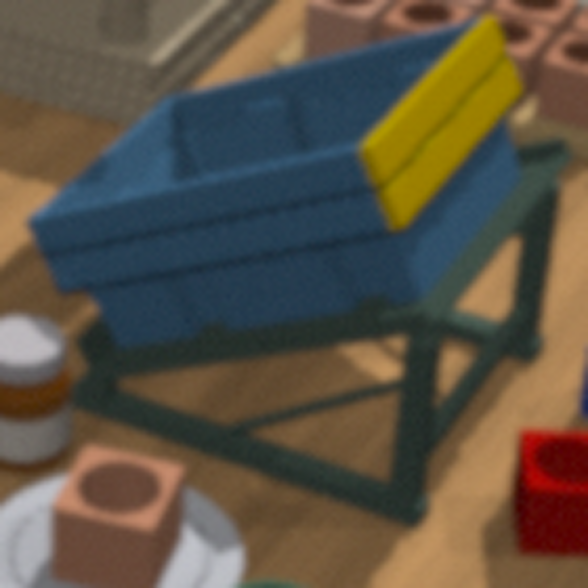

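The enlarged crop confirms a pink cup on the wheel, with its mouth at c1 (130,177). The packed bin's rim corners in c1 are (470,24), (770,68), (727,482) and (411,437). Its free place is at the yellow end.

```bash
cat > h.py <<'E'
import numpy as np, cv2
from scipy.optimize import least_squares
from scipy.spatial.transform import Rotation as R
def proj(c,P):
    q=(np.asarray(P)-c["T"][:3,3])@c["T"][:3,:3]
    return np.c_[c["fx"]*q[:,0]/q[:,2]+c["cx"],c["fy"]*q[:,1]/q[:,2]+c["cy"]]
def onz(c,uv,z):
    uv=np.atleast_2d(uv);d=np.c_[(uv[:,0]-c["cx"])/c["fx"],(uv[:,1]-c["cy"])/c["fy"],np.ones(len(uv))]@c["T"][:3,:3].T
    o=c["T"][:3,3];return o+d*((z-o[2])/d[:,2])[:,None]
def rot(yaw,tilt=0): return R.from_euler("ZY",[yaw,-tilt],degrees=True)   # tilt raises +x end
def fit(obs,x0,tilt=None):
    """obs: list of (calib, local pts, pixels); x=[x,y,z,yaw(,tilt)]"""
    def res(x):
        T=rot(x[3],x[4] if len(x)>4 else 0)
        return np.concatenate([(proj(c,T.apply(L)+x[:3])-np.asarray(p)).ravel() for c,L,p in obs])
    s=least_squares(res,x0,loss="soft_l1",x_scale=[.01,.01,.01,1,1][:len(x0)]);return s.x,res(s.x).reshape(-1,2)
rim=np.array([[.1305,.0955,.078],[.1305,-.0955,.078],[-.1305,-.0955,.078],[-.1305,.0955,.078]])
cup=np.array([[.029,.029,.052],[.029,-.029,.052],[-.029,-.029,.052],[-.029,.029,.052]])
E
python3 - <<'E'
from h import *
from bench import ctrl
t=ctrl.get_calibration("top");s=ctrl.get_calibration("scene")
c1=lambda a:(np.array(a)+.5)/3.8-.5+[290,182]
c2=lambda a:(np.array(a)+.5)/4.2-.5+[295,155]
np.set_printoptions(precision=4,suppress=True)
pb=c1([[470,24],[770,68],[727,482],[411,437]])
x,r=fit([(t,rim,pb),(s,rim,[[226,307],[309,363],[240,430],[153,355]])],[.5,-.3,0,0]);print("as-is",x,r.tolist())
x,r=fit([(t,rim,pb),(s,rim,[[309,363],[240,430],[153,355],[226,307]])],[.5,-.3,0,0]);print("packed",x,r.tolist())
x,r=fit([(t,cup,c1([[75,143],[165,124],[187,213],[94,232]])),(s,cup,c2([[87,447],[187,465],[167,520],[57,497]]))],[.5,0,.06,10]);print("cup",x,r.tolist())
x,r=fit([(s,rim,c2([[490,14],[362,150],[35,220],[170,98]]))],[.5,.3,.1,0,28]);print("topbin",x,r.tolist())
E
```

```text
as-is [ 0.4981 -0.2877  0.0168 -4.0248] [[-7.749250536117472, 0.7985377430502751], [-5.76856491651796, -3.2498467039657726], [0.8700239687980229, -0.5197650686188808], [0.5036798839596486, 3.620009304026837], [87.04027111084804, 38.855181424963575], [-64.14743693047106, 49.46759349138159], [-90.70568538569441, -87.09336220533862], [67.22586358823077, -63.32714039431261]]
packed [ 0.5032 -0.3006 -0.0115 -7.149 ] [[-1.6530653165752938, -0.10176689335810352], [-1.8571842441616013, -0.11789014384046936], [-1.0563059551540164, -0.5737224725823467], [0.9027822221567021, -0.7254874937456179], [2.3332219422238154, 1.421494705586042], [-1.45567229156768, 0.4035227587376653], [-2.809080194710617, -0.5012036671358828], [-2.6159828753515626, -2.4086341717015216]]
cup [ 0.5337 -0.0104  0.0578 20.0555] [[-1.7229069326056674, 1.2903039743725344], [-1.5124116977979725, -1.683316480836936], [1.0727427875545459, -1.4462638498754075], [1.5240428221097204, 1.6513578629613335], [22.329257881367766, 3.5889958304944685], [-6.638895589785022, 15.030266794538932], [-26.97473025341685, -1.96787548661473], [5.30279543354095, -11.924224341896775]]
topbin [ 0.4773  0.3018  0.0956  2.8426 28.3716] [[-0.2880046599728985, 0.8751094297840609], [0.5573447228439363, -1.0072629933380313], [-0.7895071960360269, -0.09082575727856579], [0.41538503980098085, 0.25139074652852855]]
```

```bash
python3 -m jog '[[0,0,-4.5,0,-1],[0,0,-4.5,0,-1],[0,0,-4.5,0,-1],[0,0,-4.5,0,-1],[0,0,0,0,-1]]' && python3 -m jog '[[-2.67,-2.95,0,0,-1],[-2.67,-2.95,0,0,-1],[-2.67,-2.95,0,0,-1],[-2.67,-2.95,0,0,-1],[-2.67,-2.95,0,0,-1],[-2.67,-2.95,0,0,-1],[-2.67,-2.95,0,0,-1],[-2.67,-2.95,0,0,-1],[-2.67,-2.95,0,0,-1],[-2.67,-2.95,0,0,-1],[-2.67,-2.95,0,0,-1],[-2.67,-2.95,0,0,-1],[-2.67,-2.95,0,0,-1],[-2.67,-2.95,0,0,-1],[-2.67,-2.95,0,0,-1],[-2.67,-2.95,0,0,-1],[-2.67,-2.95,0,0,-1],[-2.67,-2.95,0,0,-1],[-2.67,-2.95,0,0,-1],[-2.67,-2.95,0,0,-1]]' && python3 -m jog '[[0,0,0,8.4,-1],[0,0,0,8.4,-1],[0,0,0,8.4,-1],[0,0,0,8.4,-1],[0,0,0,8.4,-1],[0,0,0,8.4,-1],[0,0,0,8.4,-1],[0,0,0,8.4,-1],[0,0,0,8.4,-1],[0,0,0,8.4,-1],[0,0,0,8.4,-1],[0,0,0,8.4,-1],[0,0,0,8.4,-1],[0,0,0,8.4,-1],[0,0,0,8.4,-1],[0,0,0,8.4,-1],[0,0,0,8.4,-1],[0,0,0,0,-1],[0,0,0,0,-1]]'
cat >> h.py <<'E'
def state(ctrl):
    s=ctrl.observe();T=R.from_quat(s["tool_rot"]);y=T.apply([0,1,0])
    print("t",round(s["t"],2),"tcp",np.round(s["tcp_pos"],4),"az_y",round(np.degrees(np.arctan2(y[1],y[0])),2),"F",np.round(s["force"],1),"gap",round(s["finger_gap"],4),"ff",round(s["finger_force"],1),"q",np.round(s["q"],2))
    return s,T
E
python3 - <<'E'
from h import *
from bench import ctrl
import pickle
state(ctrl)
c=ctrl.get_calibration("wrist");im=ctrl.read_camera("wrist");cv2.imwrite("pics/w1.png",im[:,:,::-1]);pickle.dump(c,open("w1.pkl","wb"))
print(np.round(c["T"],3).tolist())
t=ctrl.get_calibration("top");s=ctrl.get_calibration("scene")
c1=lambda a:(np.array(a)+.5)/3.8-.5+[290,182]
c2=lambda a:(np.array(a)+.5)/4.2-.5+[295,155]
x,r=fit([(t,cup,c1([[75,143],[165,124],[187,213],[94,232]])[[1,2,3,0]]),(s,cup,c2([[187,465],[167,520],[57,497],[87,447]]))],[.55,0,.06,10]);print("cup",x,r.tolist())
L=proj(c,[[.54,-.02,.11],[.5,-.3,.078]]);print(L)
E
```

```text
t: 1.6
tcp_pos: [0.2857, 0.6133, 0.4185]
tool_rot: [0.216, 0.976, 0.005, 0.001]
force: [-0.1, 1.0, -0.4]
finger_gap: 0.0852
finger_force: 0.0
t: 3.6
tcp_pos: [0.5201, -0.1499, 0.4113]
tool_rot: [0.216, 0.976, 0.0, 0.0]
force: [0.4, 0.8, 0.5]
finger_gap: 0.0855
finger_force: 0.0
t: 5.5
tcp_pos: [0.52, -0.1482, 0.4111]
tool_rot: [0.994, 0.109, -0.0, 0.0]
force: [-0.6, -0.3, 0.4]
finger_gap: 0.0851
finger_force: 0.0
t 5.5 tcp [ 0.52   -0.1482  0.4111] az_y -77.52 F [-0.6 -0.3  0.4] gap 0.0851 ff 0.0 q [-0.49  0.41  1.08  1.49 -0.36  1.46 -0.75]
[[0.215, -0.939, -0.27, 0.589], [-0.977, -0.207, -0.058, -0.134], [-0.002, 0.276, -0.961, 0.554], [0.0, 0.0, 0.0, 1.0]]
cup [ 0.53356555 -0.01083106  0.05932712 -7.70319774] [[-19.674062679879682, -0.21037094693161862], [-0.44847744001174306, -19.70687684104894], [20.30652638542722, 0.07375393727301116], [0.11447330826581492, 19.535693410556803], [1.2461033498812526, 3.9691590460606108], [-10.382476024506218, 3.24014502985807], [-3.454100049531803, -2.1893415146860775], [5.945617304393124, -2.000849773484674]]
[[210.16363397 143.73787903]
 [443.7153348  226.91921035]]
```

View pics/w1.png

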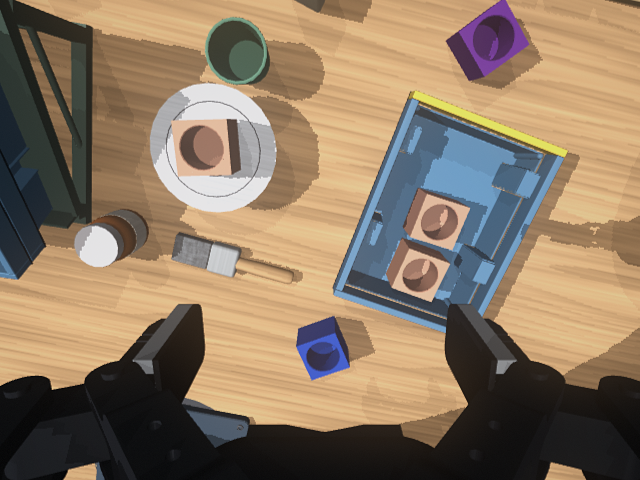

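The wrist view shows the cup's top face corners at (171,121), (229,119), (230,175) and (175,176). The packed bin's rim corners are at (412,92), (568,152) and (333,293), and the free place is empty at about (455,165).

Run:
```python
from h import *
from bench import ctrl
import pickle
c=pickle.load(open("w1.pkl","rb"));np.set_printoptions(precision=4,suppress=True)
t=ctrl.get_calibration("top");s=ctrl.get_calibration("scene")
c1=lambda a:(np.array(a)+.5)/3.8-.5+[290,182]
c2=lambda a:(np.array(a)+.5)/4.2-.5+[295,155]
tp=c1([[75,143],[165,124],[187,213],[94,232]]);sp=c2([[187,465],[167,520],[57,497],[87,447]]);wp=[[171,121],[229,119],[230,175],[175,176]]
x0=[.55,0,.06,10]
for o in ([(t,cup,tp),(s,cup,sp)],[(t,cup,tp),(s,cup,sp),(c,cup,wp)],[(c,cup,wp)]):
    x,r=fit(o,x0);print("cup",x,np.abs(r).max(0))
pb=c1([[470,24],[770,68],[727,482],[411,437]]);ps=[[309,363],[240,430],[153,355],[226,307]];pw=[[412,92],[568,152],[333,293]]
x0=[.5,-.3,0,-7]
for o in ([(t,rim,pb),(c,rim[[0,1,3]],pw)],[(c,rim[[0,1,3]],pw)],[(t,rim,pb),(s,rim,ps),(c,rim[[0,1,3]],pw)]):
    x,r=fit(o,x0);print("packed",x,np.abs(r).max(0))
for n in("top","wrist"):
  ctrl.read_camera(n);k=ctrl.get_calibration(n)
  for o,z in(("packed_bin_mark",.078),("packed_bin_ledge",.064),("packed_bin",0),("cup_a",.003)):
    print(n,o,[(np.round(onz(k,d["centre"],z)[0,:2],4),round(d["conf"],2)) for d in ctrl.landmark_of(n,o)][:2])
```

```text
cup [ 0.5344 -0.0097  0.0605 14.5083] [2.9581 1.5532]
cup [ 0.5337 -0.0112  0.0602 12.9426] [4.045  2.0106]
cup [ 0.5342 -0.013   0.0643 12.1803] [1.9317 1.7505]
packed [ 0.5    -0.3015 -0.0048 -7.702 ] [2.744  1.4797]
packed [ 0.4991 -0.3022 -0.0069 -7.7478] [2.8299 1.2504]
packed [ 0.5009 -0.3019 -0.0098 -7.3218] [4.1831 3.0822]
top packed_bin_mark [(array([ 0.4281, -0.2754]), 0.33)]
top packed_bin_ledge []
top packed_bin []
top cup_a [(array([ 0.4273, -0.2933]), 0.52)]
wrist packed_bin_mark [(array([ 0.6261, -0.3165]), 0.91)]
wrist packed_bin_ledge [(array([ 0.5881, -0.2428]), 0.58)]
wrist packed_bin [(array([0.5247, 0.0037]), 0.47)]
wrist cup_a [(array([ 0.4259, -0.2985]), 0.95), (array([ 0.5007, -0.3033]), 0.68)]
```

```bash
python3 -m jog '[[1.08,-3.25,0,0,-1],[1.08,-3.25,0,0,-1],[1.08,-3.25,0,0,-1],[1.08,-3.25,0,0,-1],[0,0,4.35,0,-1],[0,0,4.35,0,-1],[0,0,4.35,0,-1],[0,0,4.35,0,-1],[0,0,4.35,0,-1],[0,0,4.35,0,-1],[0,0,2.1,0,-1],[0,0,2.1,0,-1],[0,0,2.1,0,-1],[0,0,2.1,0,-1],[0,0,0,0,-1],[0,0,0,0,-1]]' && python3 -m jog '[[0,0,0,0,0.2],[0,0,0,0,0.2],[0,0,0,0,0.3],[0,0,0,0,0.3],[0,0,0,0,0.3],[0,0,0,0,0.3],[0,0,0,0,0.3]]' 30
```

```text
t: 7.65
tcp_pos: [0.5347, -0.0125, 0.0666]
tool_rot: [0.994, 0.106, -0.0, 0.0]
force: [-0.6, -0.6, -0.7]
finger_gap: 0.0852
finger_force: 0.0
t: 8.35
tcp_pos: [0.5353, -0.0121, 0.0675]
tool_rot: [0.994, 0.107, 0.001, -0.0]
force: [-0.6, 0.5, 5.0]
finger_gap: 0.0583
finger_force: 31.2
```

```bash
python3 -m jog '[[0,0,-1,0,0.3],[0,0,-3,0,0.3],[0,0,-4,0,0.3],[0,0,-4,0,0.3],[-0.36,3.73,0,0,0.3],[-0.36,3.73,0,0,0.3],[-0.36,3.73,0,0,0.3],[-0.36,3.73,0,0,0.3],[-0.36,3.73,0,0,0.3],[-0.36,3.73,0,0,0.3],[-0.36,3.73,0,0,0.3],[-0.36,3.73,0,0,0.3],[0,0,0,6.67,0.3],[0,0,0,6.67,0.3],[0,0,0,6.67,0.3],[0,0,0,0,0.3],[0,0,0,0,0.3]]'
python3 - <<'E'
from h import *
from bench import ctrl
import pickle
state(ctrl)
c=ctrl.get_calibration("wrist");im=ctrl.read_camera("wrist");cv2.imwrite("pics/w2.png",im[:,:,::-1]);pickle.dump(c,open("w2.pkl","wb"))
E
```

```text
t: 10.05
tcp_pos: [0.5696, -0.3097, 0.1867]
tool_rot: [0.998, -0.066, -0.0, 0.0]
force: [-0.4, -0.1, -1.5]
finger_gap: 0.0579
finger_force: 33.1
t 10.05 tcp [ 0.5696 -0.3097  0.1867] az_y -97.58 F [-0.4 -0.1 -1.5] gap 0.0579 ff 33.1 q [-0.07  0.75  0.93  1.59 -0.65  1.13 -0.69]
```

View pics/w2.png

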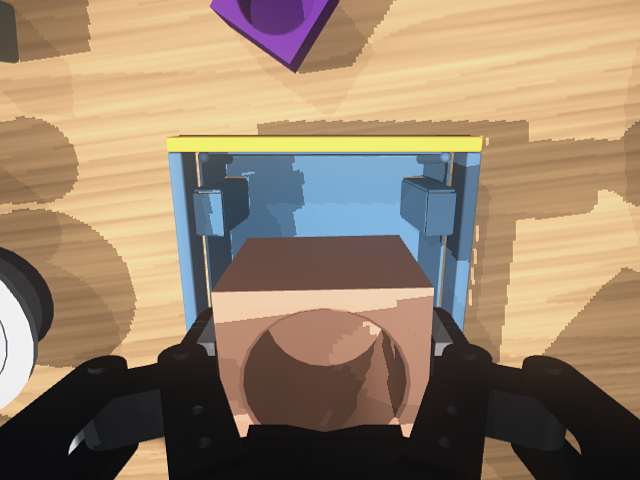

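The wrist view shows the yellow rim square to the gripper, with outer corners at (166,138) and (483,138). The cup is held upright.

Run:
```python
from h import *
import pickle
c=pickle.load(open("w2.pkl","rb"));np.set_printoptions(precision=4,suppress=True)
P=onz(c,[[166,138],[483,138]],.078);d=P[1]-P[0];print(P,np.linalg.norm(d),np.degrees(np.arctan2(d[1],d[0]))+90)
yaw=np.degrees(np.arctan2(d[1],d[0]))+90
for w in(-7.5,yaw):
    ctr=P.mean(0)-rot(w).apply([.1305,0,0]);ctr[2]=0
    print(w,"centre",ctr,"place",ctr+rot(w).apply([.072,0,0]))
```

```text
[[ 0.6423 -0.2243  0.078 ]
 [ 0.6171 -0.4125  0.078 ]] 0.1898887550898168 -7.636207486406505
-7.5 centre [ 0.5003 -0.3013  0.    ] place [ 0.5717 -0.3107  0.    ]
-7.636207486406505 centre [ 0.5004 -0.301   0.    ] place [ 0.5717 -0.3106  0.    ]
```

```bash
python3 -m jog '[[0.2,0.05,0,0,0.3],[0,0,3,0,0.3],[0,0,3,0,0.3],[0,0,3,0,0.3],[0,0,3,0,0.3],[0,0,2,0,0.3],[0,0,1,0,0.3],[0,0,0.7,0,0.3],[0,0,0.5,0,0.3],[0,0,0.5,0,0.3],[0,0,0.2,0,0.3],[0,0,0.2,0,0.3],[0,0,0,0,0.3]]'
```

```text
t: 11.4
tcp_pos: [0.5717, -0.3106, 0.0154]
tool_rot: [0.998, -0.068, 0.0, 0.0]
force: [0.0, 0.2, -2.2]
finger_gap: 0.0581
finger_force: 33.1
```

```bash
python3 -m jog '[[0,0,0.15,0,0.3],[0,0,0.15,0,0.3],[0,0,0,0,0.3]]'; python3 -m jog '[[0,0,0.1,0,0.3],[0,0,0.1,0,0.3],[0,0,0,0,0.3]]'
```

```text
t: 11.7
tcp_pos: [0.5716, -0.3106, 0.0122]
tool_rot: [0.998, -0.068, -0.0, -0.0]
force: [0.1, -0.7, -2.0]
finger_gap: 0.0579
finger_force: 33.1
t: 12.0
tcp_pos: [0.5716, -0.3107, 0.0106]
tool_rot: [0.998, -0.068, 0.0, -0.0]
force: [-0.9, 0.5, 1.6]
finger_gap: 0.0582
finger_force: 33.4
```

```bash
python3 -m jog '[[0,0,0,0,-0.5],[0,0,0,0,-0.7],[0,0,0,0,-0.7],[0,0,-0.5,0,-0.7],[0,0,-1,0,-0.7],[0,0,-3,0,-0.7],[0,0,-4,0,-0.7],[0,0,-5,0,-0.7],[0,0,-5,0,-0.7],[0,0,-5,0,-0.7],[0,0,-5,0,-0.7],[0,0,-5,0,-0.7],[0,0,-5,0,-0.7],[0,0,0,0,-1],[0,0,0,0,-1]]'
python3 - <<'E'
from h import *
from bench import ctrl
state(ctrl)
k=ctrl.get_calibration("wrist");ctrl.read_camera("wrist")
print([(np.round(onz(k,d["centre"],.003)[0,:2],4),round(d["conf"],2)) for d in ctrl.landmark_of("wrist","last_cup")])
print([(np.round(onz(k,d["centre"],.078)[0,:2],4),round(d["conf"],2)) for d in ctrl.landmark_of("wrist","packed_bin_mark")])
E
```

```text
t: 13.5
tcp_pos: [0.5712, -0.3113, 0.3972]
tool_rot: [0.998, -0.068, 0.001, 0.001]
force: [-0.1, 0.9, -0.6]
finger_gap: 0.0856
finger_force: 0.0
t 13.5 tcp [ 0.5712 -0.3113  0.3972] az_y -97.82 F [-0.1  0.9 -0.6] gap 0.0856 ff 0.0 q [-0.06  0.62  1.03  1.23 -0.52  1.56 -0.83]
[(array([ 0.2821, -0.1969]), 0.94), (array([ 0.7199, -0.3014]), 0.7), (array([ 0.5712, -0.3119]), 0.66)]
[(array([ 0.6266, -0.3146]), 0.83)]
```

```bash
python3 -m jog '[[-1.33,-3.67,-0.63,0,-1],[-1.33,-3.67,-0.63,0,-1],[-1.33,-3.67,-0.63,0,-1],[-1.33,-3.67,-0.63,0,-1],[-1.33,-3.67,-0.63,0,-1],[-1.33,-3.67,-0.63,0,-1],[-1.33,-3.67,-0.63,0,-1],[-1.33,-3.67,-0.63,0,-1],[-1.33,-3.67,-0.63,0,-1],[-1.33,-3.67,-0.63,0,-1],[-1.33,-3.67,-0.63,0,-1],[-1.33,-3.67,-0.63,0,-1],[-1.33,-3.67,-0.63,0,-1],[-1.33,-3.67,-0.63,0,-1],[-1.33,-3.67,-0.63,0,-1],[-1.33,-3.67,-0.63,0,-1],[0,0,0,0,-1]]' && python3 -m jog '[[0,0,0,-8.5,-1],[0,0,0,-8.5,-1],[0,0,0,-8.5,-1],[0,0,0,-8.5,-1],[0,0,0,-8.5,-1],[0,0,0,-8.5,-1],[0,0,0,-8.5,-1],[0,0,0,-8.5,-1],[0,0,0,-8.5,-1],[0,0,0,-8.5,-1],[0,0,0,-8.5,-1],[0,0,0,-8.5,-1],[0,0,0,-8.5,-1],[0,0,0,-8.5,-1],[0,0,0,-8.5,-1],[0,0,0,-8.5,-1],[0,0,0,-8.5,-1],[0,0,0,-8.5,-1],[0,0,0,-8.5,-1],[0,0,0,-8.5,-1]]' && python3 -m jog '[[0,0,0,-8.5,-1],[0,0,0,-8.5,-1],[0,0,0,0,-1],[0,0,0,0,-1]]'
python3 - <<'E'
from h import *
from bench import ctrl
import pickle
state(ctrl)
c=ctrl.get_calibration("wrist");im=ctrl.read_camera("wrist");cv2.imwrite("pics/w3.png",im[:,:,::-1]);pickle.dump(c,open("w3.pkl","wb"))
for o in("top_bin_mark","top_bin_rim","top_bin"): print(o,[(np.round(d["centre"],1),round(d["conf"],2)) for d in ctrl.landmark_of("wrist",o)])
E
```

```text
t: 15.35
tcp_pos: [0.4384, 0.3065, 0.4943]
tool_rot: [0.998, -0.063, -0.001, 0.001]
force: [-0.4, -0.1, -0.9]
finger_gap: 0.0856
finger_force: 0.0
t: 17.35
tcp_pos: [0.44, 0.2996, 0.4949]
tool_rot: [0.152, 0.988, -0.001, -0.001]
force: [-0.3, 0.2, -0.3]
finger_gap: 0.0852
finger_force: 0.0
t: 17.75
tcp_pos: [0.4402, 0.2997, 0.4954]
tool_rot: [0.009, 1.0, -0.0, -0.001]
force: [0.6, -0.2, -0.0]
finger_gap: 0.0855
finger_force: 0.0
t 17.75 tcp [0.4402 0.2997 0.4954] az_y 88.95 F [ 0.6 -0.2 -0. ] gap 0.0855 ff 0.0 q [-1.04  0.26  0.51  1.29 -0.13  1.62  1.  ]
top_bin_mark [(array([308.5, 318.4]), 0.83)]
top_bin_rim [(array([382. , 212.3]), 0.57)]
top_bin [(array([302.4, 217. ]), 0.94)]
```

View pics/w3.png

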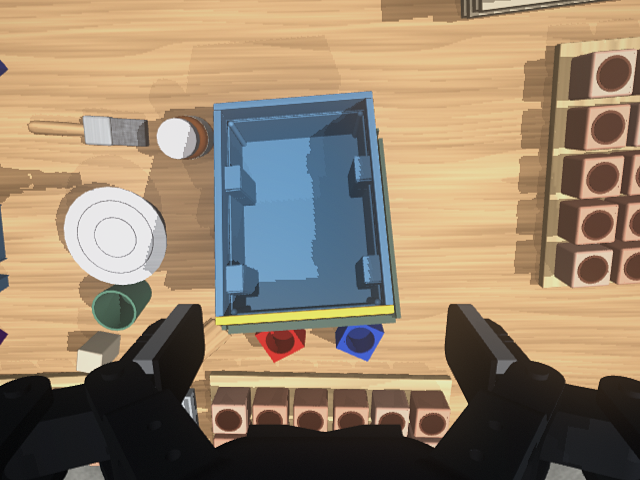

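The wrist view shows the top bin's rim corners at (397,312), (216,325), (214,104) and (372,92), with the yellow end at the bottom of the picture.

Run:
```python
from h import *
from bench import ctrl
import pickle
c=pickle.load(open("w3.pkl","rb"));np.set_printoptions(precision=4,suppress=True)
s=ctrl.get_calibration("scene")
c2=lambda a:(np.array(a)+.5)/4.2-.5+[295,155]
sp=c2([[490,14],[362,150],[35,220],[170,98]])
# scene: which corner is which
wp=[[397,314],[216,325],[214,104],[372,92]]
x0=[.477,.302,.1,3,28]
for o in([(s,rim,sp)],[(c,rim,wp)],[(s,rim,sp),(c,rim,wp)]):
    x,r=fit(o,x0);print(x,np.abs(r).max(0))
    T=rot(x[3],x[4])
    for n,p in(("rimL",[.02,.091,.078]),("mark",[.126,0,.078])): print(n,T.apply(p)+x[:3],proj(c,[T.apply(p)+x[:3]]))
```

```text
[ 0.4773  0.3018  0.0956  2.8426 28.3716] [0.7895 1.0073]
rimL [0.4534 0.3917 0.1737] [[405.2601 195.2742]]
mark [0.5511 0.3054 0.2241] [[332.2574 292.8575]]
[ 0.4939  0.2723  0.1167  3.2747 28.7951] [0.9045 0.8092]
rimL [0.4687 0.362  0.1947] [[381.5988 212.6458]]
mark [0.5666 0.2764 0.2457] [[305.3934 315.1997]]
[ 0.4938  0.2719  0.1151  3.1424 28.3754] [2.2273 1.0023]
rimL [0.4693 0.3617 0.1933] [[381.1796 212.9837]]
mark [0.5675 0.276  0.2436] [[305.0667 315.0473]]
```

```bash
python3 -m jog '[[0,0,0,-4.2,-1],[-1.62,3.02,0,0,-1],[-1.62,3.02,0,0,-1],[0,0,4.5,0,-1],[0,0,4.5,0,-1],[0,0,4.5,0,-1],[0,0,4.5,0,-1],[0,0,4.5,0,-1],[0,0,0,0,-1],[0,0,0,0,-1]]'
python3 - <<'E'
from h import *
from bench import ctrl
state(ctrl)
c=ctrl.get_calibration("wrist");im=ctrl.read_camera("wrist");cv2.imwrite("pics/w4.png",im[:,:,::-1])
print(proj(c,[[.4693,.3617,.1935]]))
print([(np.round(d["centre"],1),round(d["conf"],2)) for d in ctrl.landmark_of("wrist","top_bin_rim")])
E
```

```text
t: 18.95
tcp_pos: [0.4693, 0.3623, 0.272]
tool_rot: [-0.029, 1.0, -0.0, -0.0]
force: [0.9, 0.5, 1.0]
finger_gap: 0.0854
finger_force: 0.0
t 18.95 tcp [0.4693 0.3623 0.272 ] az_y 93.37 F [0.9 0.5 1. ] gap 0.0854 ff 0.0 q [-1.02  0.45  0.45  1.61 -0.21  1.13  1.1 ]
[[324.65179978 248.76868384]]
[(array([321.6, 247.7]), 0.58)]
```

View pics/w4.png

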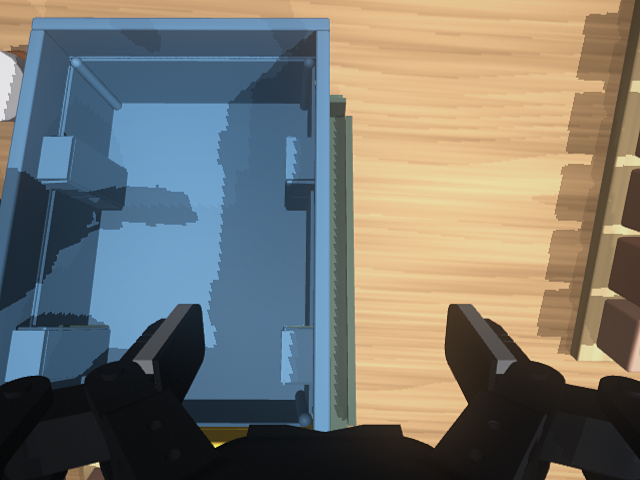

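The wall rim shows at columns 316–329, with its centre near 322.5. The finger midpoint is at 325.5, so I'll shift 1 mm inward. The target row 248 lies between the pilasters (rows 137–208 and 330–385).

```bash
python3 -m jog '[[0,-0.12,3,0,-1],[0,0,3,0,-1],[0,0,2.4,0,-1],[0,0,1,0,-1],[0,0,1,0,-1],[0,0,0,0,-1],[0,0,0,0,-1]]' && python3 -m jog '[[0,0,0,0,0],[0,0,0,0,0.3],[0,0,0,0,0.5],[0,0,0,0,0.7],[0,0,0,0,0.9],[0,0,0,0,1],[0,0,0,0,1],[0,0,0,0,1]]' 50
```

```text
t: 19.75
tcp_pos: [0.4698, 0.3614, 0.1683]
tool_rot: [-0.03, 1.0, 0.001, 0.001]
force: [-0.4, 0.4, 0.0]
finger_gap: 0.085
finger_force: 0.0
t: 20.55
tcp_pos: [0.4688, 0.3614, 0.1671]
tool_rot: [-0.03, 1.0, 0.0, -0.0]
force: [-2.6, 2.8, 2.7]
finger_gap: 0.0081
finger_force: 49.0
```

```bash
python3 -m jog '[[0,0,0,0,1],[0.24,0,-0.44,0,1],[0.24,0,-0.44,0,1],[0,0,0,0,1]]' 80 && python3 -m jog '[[0.35,0,-0.66,0,1],[0.35,0,-0.66,0,1],[0.35,0,-0.66,0,1],[0.35,0,-0.66,0,1],[0.35,0,-0.66,0,1],[0.35,0,-0.66,0,1],[0.35,0,-0.66,0,1],[0.35,0,-0.66,0,1],[0.35,0,-0.66,0,1],[0,0,-1.5,0,1],[0,0,-3,0,1],[0,0,-4,0,1],[0,0,-4,0,1],[0,0,-4,0,1],[0,0,0,0,1],[0,0,0,0,1]]'
python3 - <<'E'
from h import *
from bench import ctrl
state(ctrl)
im=ctrl.read_camera("scene");w=ctrl.read_camera("wrist")
a=im[40:360,200:500];b=cv2.resize(w,(427,320))
cv2.imwrite("pics/m5.png",np.hstack([a,b])[:,:,::-1])
E
```

```text
t: 20.95
tcp_pos: [0.4644, 0.3605, 0.1764]
tool_rot: [-0.03, 1.0, 0.0, 0.0]
force: [0.2, -0.4, -2.3]
finger_gap: 0.0078
finger_force: 78.8
t: 22.55
tcp_pos: [0.4329, 0.3588, 0.4008]
tool_rot: [-0.03, 1.0, 0.001, 0.0]
force: [0.5, 0.5, -3.4]
finger_gap: 0.0077
finger_force: 78.7
t 22.55 tcp [0.4329 0.3588 0.4008] az_y 93.42 F [ 0.5  0.5 -3.4] gap 0.0077 ff 78.7 q [-1.1   0.33  0.48  1.45 -0.15  1.4   1.02]
```

View pics/m5.png

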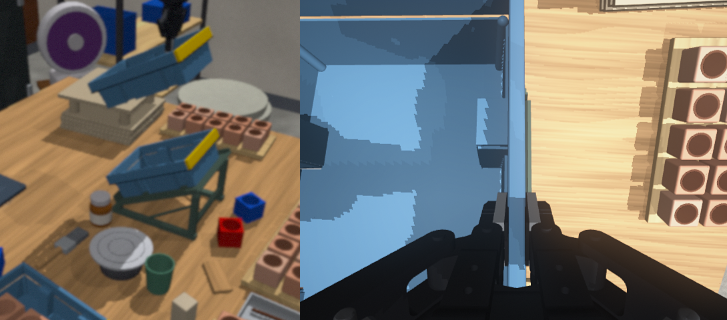

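The upper bin is held at its tilt, and the spare stays on the rack. Next I carry it and turn it half round at height.

```bash
python3 -m jog '[[-1.46,-3.68,0,0,1],[-1.46,-3.68,0,0,1],[-1.46,-3.68,0,0,1],[-1.46,-3.68,0,0,1],[-1.46,-3.68,0,0,1],[-1.46,-3.68,0,0,1],[-1.46,-3.68,0,0,1],[-1.46,-3.68,0,0,1],[-1.46,-3.68,0,0,1],[-1.46,-3.68,0,0,1],[0,0,0,0,1]]' && python3 -m jog '[[0,0,0,6.8,1],[0,0,0,6.8,1],[0,0,0,6.8,1],[0,0,0,6.8,1],[0,0,0,6.8,1],[0,0,0,6.8,1],[0,0,0,6.8,1],[0,0,0,6.8,1],[0,0,0,6.8,1],[0,0,0,6.8,1],[0,0,0,6.8,1],[0,0,0,6.8,1],[0,0,0,6.8,1],[0,0,0,6.8,1],[0,0,0,6.8,1],[0,0,0,6.8,1],[0,0,0,6.8,1],[0,0,0,6.8,1],[0,0,0,6.8,1],[0,0,0,6.8,1]]' && python3 -m jog '[[0,0,0,6.8,1],[0,0,0,6.8,1],[0,0,0,6.8,1],[0,0,0,6.8,1],[0,0,0,6.8,1],[0,0,0,6.8,1],[0,0,0,6.8,1],[0,0,0,6.8,1],[0,0,0,0,1]]' && python3 -m jog '[[-0.33,3.83,0,0,1],[-0.33,3.83,0,0,1],[-0.33,3.83,0,0,1],[-0.33,3.83,0,0,1],[-0.33,3.83,0,0,1],[-0.33,3.83,0,0,1],[-0.33,3.83,0,0,1],[-0.33,3.83,0,0,1],[-0.33,3.83,0,0,1],[-0.33,3.83,0,0,1],[-0.33,3.83,0,0,1],[-0.33,3.83,0,0,1],[0,0,0,0,1]]'
python3 -c "
from h import *
from bench import ctrl
state(ctrl)"
```

```text
t: 23.75
tcp_pos: [0.6007, -0.0064, 0.3985]
tool_rot: [-0.026, 1.0, -0.002, -0.001]
force: [-0.6, -0.1, -1.8]
finger_gap: 0.0079
finger_force: 78.8
t: 25.75
tcp_pos: [0.6001, 0.0008, 0.3989]
tool_rot: [0.917, 0.4, -0.001, -0.0]
force: [-0.9, -0.3, -2.4]
finger_gap: 0.0074
finger_force: 78.9
t: 26.65
tcp_pos: [0.6003, 0.0008, 0.3988]
tool_rot: [0.998, -0.062, -0.001, 0.0]
force: [0.0, -1.6, -1.7]
finger_gap: 0.0078
finger_force: 78.9
t: 27.95
tcp_pos: [0.5014, -0.4561, 0.3992]
tool_rot: [0.998, -0.063, -0.001, 0.001]
force: [-1.0, 0.3, -2.9]
finger_gap: 0.0079
finger_force: 79.1
t 27.95 tcp [ 0.5014 -0.4561  0.3992] az_y -97.24 F [-1.   0.3 -2.9] gap 0.0079 ff 79.1 q [ 0.18  0.74  1.23  1.13 -0.69  1.68 -0.49]
```

```bash
python3 -m jog '[[-3.43,1.77,0,0,1],[-3.43,1.77,0,0,1],[-3.43,1.77,0,0,1],[-3.43,1.77,0,0,1],[-3.43,1.77,0,0,1],[-3.43,1.77,0,0,1],[-3.43,1.77,0,0,1],[-3.43,1.77,0,0,1],[0,0,3.9,0,1],[0,0,3.9,0,1],[0,0,3.9,0,1],[0,0,3.9,0,1],[0,0,3.9,0,1],[0,0,3.9,0,1],[0,0,3.9,0,1],[0,0,0,0,1],[0,0,0,0,1]]' && python3 -m jog '[[0,0,0,0,1],[0,0,0.5,0,1],[0,0,0.5,0,1],[0,0,0.3,0,1],[0,0,0.3,0,1],[0,0,0,0,1]]' 25
```

```text
t: 29.65
tcp_pos: [0.2157, -0.5582, 0.1277]
tool_rot: [0.998, -0.06, -0.001, -0.0]
force: [-0.7, -0.4, -2.1]
finger_gap: 0.0076
finger_force: 79.2
t: 30.25
tcp_pos: [0.2158, -0.5582, 0.1109]
tool_rot: [0.998, -0.061, -0.0, -0.0]
force: [-0.4, 0.3, -2.9]
finger_gap: 0.0077
finger_force: 78.9
```

```bash
python3 -m jog '[[0,0,0.4,0,1],[-0.6,0,0.5,0,1],[-0.7,0,0.5,0,1],[-0.65,0,0.5,0,1],[0,0,0,0,1]]' && python3 -m jog '[[-0.58,0,0.5,0,1],[-0.52,0,0.5,0,1],[-0.47,0,0.5,0,1],[-0.42,0,0.5,0,1],[0,0,0,0,1]]'
```

```text
t: 30.75
tcp_pos: [0.1952, -0.5558, 0.092]
tool_rot: [0.998, -0.062, 0.0, -0.0]
force: [0.5, -0.3, 4.1]
finger_gap: 0.0076
finger_force: 77.2
t: 31.25
tcp_pos: [0.1756, -0.5534, 0.0717]
tool_rot: [0.998, -0.061, -0.001, -0.0]
force: [-0.0, 0.1, 1.4]
finger_gap: 0.0075
finger_force: 78.9
```

```bash
python3 -m jog '[[-0.38,0,0.5,0,1],[-0.34,0,0.5,0,1],[-0.3,0,0.4,0,1],[0,0,0,0,1]]' && python3 -m jog '[[-0.15,0,0.2,0,1],[-0.1,0,0.2,0,1],[0,0,0,0,1]]'
python3 - <<'E'
from h import *
from bench import ctrl
state(ctrl)
im=ctrl.read_camera("scene");cv2.imwrite("pics/s6.png",im[:,:,::-1])
k=ctrl.get_calibration("scene")
for n in("top_bin_mark","top_bin_rim"):print(n,[(np.round(d["centre"],1),round(d["conf"],2)) for d in ctrl.landmark_of("scene",n)])
print(proj(k,[[.16-.106,-.55+.105,.078],[.16,-.55,.078]]))
E
```

```text
t: 31.65
tcp_pos: [0.166, -0.5522, 0.0578]
tool_rot: [0.998, -0.061, -0.0, -0.0]
force: [-0.8, -0.5, 1.9]
finger_gap: 0.0076
finger_force: 75.6
t: 31.95
tcp_pos: [0.1639, -0.5521, 0.0542]
tool_rot: [0.998, -0.061, -0.0, 0.0]
force: [0.0, -0.6, 3.2]
finger_gap: 0.0075
finger_force: 75.5
t 31.95 tcp [ 0.1639 -0.5521  0.0542] az_y -96.99 F [ 0.  -0.6  3.2] gap 0.0075 ff 75.5 q [ 0.68  0.86  0.92  1.91 -0.91  0.86  0.4 ]
top_bin_mark [(array([ 32.3, 311.7]), 0.69)]
top_bin_rim [(array([  4.4, 363.9]), 0.9), (array([274.9, 389.9]), 0.2)]
[[ 28.19075236 310.04930236]
 [  8.71466426 362.80241496]]
```

```bash
python3 -m jog '[[-0.05,0,0.1,0,1],[-0.05,0,0.1,0,1],[0,0,0,0,1]]' && python3 -m jog '[[0,0,0.1,0,1],[0,0,0,0,1]]' && python3 -m jog '[[0,0,0.1,0,1],[0,0,0,0,1]]'
```

```text
t: 32.4
tcp_pos: [0.1629, -0.552, 0.0523]
tool_rot: [0.998, -0.061, -0.0, 0.0]
force: [-0.8, -0.2, 5.1]
finger_gap: 0.0075
finger_force: 75.7
t: 32.6
tcp_pos: [0.1626, -0.5521, 0.0513]
tool_rot: [0.998, -0.061, -0.0, 0.0]
force: [-3.0, -0.3, 4.9]
finger_gap: 0.0075
finger_force: 75.7
t: 32.8
tcp_pos: [0.1625, -0.5522, 0.0509]
tool_rot: [0.998, -0.061, -0.0, 0.0]
force: [-4.3, 1.6, 11.1]
finger_gap: 0.0077
finger_force: 76.7
```

```bash
python3 -m jog '[[0,0,0,0,0.6],[0,0,0,0,0],[0,0,0,0,-0.5],[0,0,0,0,-1],[0,0,-1,0,-1],[0,0,-3,0,-1],[0,0,-5,0,-1],[0,0,-5,0,-1],[0,0,-5,0,-1],[0,0,-5,0,-1],[0,0,-5,0,-1],[0,-3,-5,0,-1],[0,-3,-3,0,-1],[0,0,0,0,-1],[0,0,0,0,-1]]'
python3 - <<'E'
from h import *
from bench import ctrl
import pickle
np.set_printoptions(precision=4,suppress=True)
state(ctrl)
c=ctrl.get_calibration("wrist");im=ctrl.read_camera("wrist");cv2.imwrite("pics/w7.png",im[:,:,::-1]);pickle.dump(c,open("w7.pkl","wb"))
for o,z in(("top_bin_mark",.078),("top_bin_rim",.078),("top_bin",.0)):print(o,[(np.round(d["centre"],1),onz(c,d["centre"],z)[0],round(d["conf"],2)) for d in ctrl.landmark_of("wrist",o)])
h=cv2.cvtColor(im,cv2.COLOR_RGB2HSV)
m=(((h[...,0]>95)&(h[...,0]<118))|((h[...,0]>24)&(h[...,0]<36)&(h[...,1]>130)))&(h[...,1]>70)&(h[...,2]>40)
m=cv2.morphologyEx(m.astype(np.uint8),cv2.MORPH_OPEN,np.ones((3,3)))
cs,_=cv2.findContours(m,0,2)
for k in sorted(cs,key=cv2.contourArea)[::-1][:3]:
    hu=cv2.convexHull(k);q=cv2.approxPolyDP(hu,8,True)[:,0];print(cv2.contourArea(hu),q.tolist())
    if cv2.contourArea(hu)>8000: print(onz(c,q.astype(float),.078))
E
```

```text
t: 34.3
tcp_pos: [0.1701, -0.4963, 0.4139]
tool_rot: [0.998, -0.06, 0.001, 0.0]
force: [0.3, -0.4, 0.1]
finger_gap: 0.0856
finger_force: 0.0
t 34.3 tcp [ 0.1701 -0.4963  0.4139] az_y -96.92 F [ 0.3 -0.4  0.1] gap 0.0856 ff 0.0 q [ 0.37  0.48  1.32  1.52 -0.46  1.5   0.  ]
top_bin_mark [(array([299.2, 273.8]), array([ 0.062 , -0.4518,  0.078 ]), 0.87)]
top_bin_rim [(array([376.1, 187.2]), array([ 0.1588, -0.5568,  0.078 ]), 0.91)]
top_bin [(array([299.2, 166.7]), array([ 0.186 , -0.4644,  0.    ]), 0.57)]
35694.0 [[378, 49], [372, 267], [221, 267], [205, 50]]
[[ 0.3077 -0.5719  0.078 ]
 [ 0.06   -0.5431  0.078 ]
 [ 0.0828 -0.3563  0.078 ]
 [ 0.3294 -0.3866  0.078 ]]
2425.5 [[60, 85], [98, 121], [69, 153], [32, 118]]
3480.0 [[191, 20], [15, 18], [10, 0], [190, 0]]
```

```bash
python3 -m jog '[[0,3,3,0,-1],[0,2.7,5,0,-1],[0,0,5,0,-1],[0,0,5,0,-1],[0,0,5,0,-1],[0,0,5,0,-1],[0,0,3,0,-1],[0,0,2,0,-1],[0,0,1.5,0,-1],[0,0,1,0,-1],[0,0,0,0,-1],[0,0,0,0,-1]]'; python3 -c "
from h import *
from bench import ctrl
state(ctrl)"
```

```text
t: 35.7
tcp_pos: [0.1632, -0.5505, 0.0648]
tool_rot: [0.998, -0.061, 0.0, 0.0]
force: [0.6, 0.0, 0.6]
finger_gap: 0.0852
finger_force: 0.0
t 35.7 tcp [ 0.1632 -0.5505  0.0648] az_y -97.0 F [0.6 0.  0.6] gap 0.0852 ff 0.0 q [ 0.67  0.84  0.92  1.91 -0.89  0.87  0.38]
```

```bash
python3 -m jog '[[0,0.15,0.7,0,-1],[0,0,0.65,0,-1],[0,0,0,0,-1]]' && python3 -m jog '[[0,0,0,0,0],[0,0,0,0,0.4],[0,0,0,0,0.6],[0,0,0,0,0.8],[0,0,0,0,1],[0,0,0,0,1],[0,0,0,0,1],[0,0,0,0,1]]' 90 && python3 -m jog '[[0,0,-1,0,1],[0,0,-2,0,1],[0,0,-4,0,1],[0,0,-5,0,1],[0,0,-4,0,1],[0,0,0,0,1],[0,0,0,0,1]]'
python3 - <<'E'
from h import *
from bench import ctrl
np.set_printoptions(precision=4,suppress=True)
s,T=state(ctrl)
c=ctrl.get_calibration("wrist");im=ctrl.read_camera("wrist")
g=np.array(s["tcp_pos"])[2]+.0275   # rim height if gripped as on the table
for o in("top_bin_mark","top_bin_rim"):
  for n in("wrist","top","scene"):
    if n!="wrist": ctrl.read_camera(n)
    k=ctrl.get_calibration(n)
    print(o,n,[(onz(k,d["centre"],g)[0],np.round(d["centre"],1),round(d["conf"],2)) for d in ctrl.landmark_of(n,o)][:1])
E
```

```text
t: 36.0
tcp_pos: [0.1634, -0.5511, 0.0501]
tool_rot: [0.998, -0.061, 0.0, -0.0]
force: [-0.3, 0.1, 0.4]
finger_gap: 0.0855
finger_force: 0.0
t: 36.8
tcp_pos: [0.1632, -0.5516, 0.0509]
tool_rot: [0.998, -0.061, 0.0, 0.0]
force: [-0.6, 0.8, 5.8]
finger_gap: 0.0072
finger_force: 88.1
t: 37.5
tcp_pos: [0.1634, -0.5515, 0.2113]
tool_rot: [0.998, -0.061, 0.0, 0.0]
force: [0.7, -0.3, -2.2]
finger_gap: 0.0074
finger_force: 88.3
t 37.5 tcp [ 0.1634 -0.5515  0.2113] az_y -96.96 F [ 0.7 -0.3 -2.2] gap 0.0074 ff 88.3 q [ 0.58  0.69  1.11  1.76 -0.68  1.13  0.21]
top_bin_mark wrist []
top_bin_mark top [(array([ 0.0677, -0.4528,  0.2388]), array([552.4, 461.4]), 0.79)]
top_bin_mark scene [(array([ 0.0788, -0.4503,  0.2388]), array([  5.5, 256.5]), 0.9)]
top_bin_rim wrist [(array([ 0.161 , -0.5521,  0.2388]), array([326.3, 359.1]), 0.8)]
top_bin_rim top []
top_bin_rim scene []
```

```bash
python3 -m jog '[[0,0,-2,0,1],[0,0,-2,0,1],[2.39,-1.66,0,0,1],[2.39,-1.66,0,0,1],[2.39,-1.66,0,0,1],[2.39,-1.66,0,0,1],[2.39,-1.66,0,0,1],[2.39,-1.66,0,0,1],[2.39,-1.66,0,0,1],[2.39,-1.66,0,0,1],[2.39,-1.66,0,0,1],[2.39,-1.66,0,0,1],[2.39,-1.66,0,0,1],[2.39,-1.66,0,0,1],[0,0,0,0.6,1],[0,0,0,0,1],[0,0,0,0,1]]'
python3 - <<'E'
from h import *
from bench import ctrl
np.set_printoptions(precision=4,suppress=True)
s,T=state(ctrl)
for n in("wrist","top","scene"):
  im=ctrl.read_camera(n);cv2.imwrite(f"pics/h_{n}.png",im[:,:,::-1])
  for o in("top_bin_mark","top_bin_rim","packed_bin_mark"): print(n,o,[(np.round(d["centre"],1).tolist(),round(d["conf"],2)) for d in ctrl.landmark_of(n,o)][:2])
  # predicted rim corners
  g=np.array(s["tcp_pos"]);ce=g-rot(172.4).apply([.016,.0907,0]);ce[2]=g[2]-.0505
  k=ctrl.get_calibration(n);print("pred",proj(k,rot(172.4).apply(np.vstack([rim,[[.126,0,.078],[.02,.091,.078]]]))+ce).round(1).tolist())
a=cv2.imread("pics/h_top.png")[150:350,380:540];b=cv2.imread("pics/h_scene.png")[210:410,120:320]
cv2.imwrite("pics/h.png",cv2.resize(np.hstack([a,b]),None,fx=2.2,fy=2.2,interpolation=cv2.INTER_CUBIC))
E
```

```text
t: 39.75
tcp_pos: [0.471, -0.3892, 0.2508]
tool_rot: [0.998, -0.067, -0.0, 0.0]
force: [-0.4, -0.1, -2.8]
finger_gap: 0.0076
finger_force: 88.3
t 39.75 tcp [ 0.471  -0.3892  0.2508] az_y -97.65 F [-0.4 -0.1 -2.8] gap 0.0076 ff 88.3 q [-0.01  0.76  1.22  1.61 -0.73  1.31 -0.37]
wrist top_bin_mark []
wrist top_bin_rim [([327.6, 358.9], 0.88)]
wrist packed_bin_mark []
pred [[335.5, 606.7], [-144.9, 606.7], [-521.3, -233.6], [342.0, -236.8], [93.2, 598.6], [323.4, 362.3]]
top top_bin_mark [([473.0, 297.6], 0.98)]
top top_bin_rim []
top packed_bin_mark []
pred [[517.0, 309.0], [419.1, 293.8], [435.0, 164.6], [529.2, 179.1], [468.3, 299.0], [520.0, 252.5]]
scene top_bin_mark []
scene top_bin_rim [([358.6, 326.8], 0.7), ([166.0, 299.3], 0.64)]
scene packed_bin_mark [([276.7, 388.6], 0.73)]
pred [[125.3, 271.5], [210.8, 225.6], [308.4, 282.0], [222.4, 345.3], [172.1, 248.1], [164.7, 298.3]]
```

View pics/h.png

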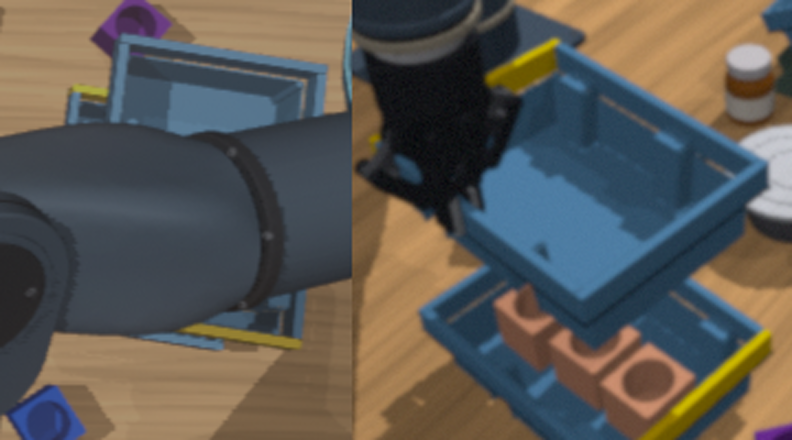

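The crops show the bin held level over the packed bin, with yellow ends opposite and the last cup standing in the free place. Rim corners match the prediction to 1–3 px, so I'll fit the pose from these corners.

Run:
```python
from h import *
from bench import ctrl
np.set_printoptions(precision=4,suppress=True)
t=ctrl.get_calibration("top");s=ctrl.get_calibration("scene")
A=lambda a:(np.array(a)+.5)/2.2-.5+[380,150]
B=lambda a:(np.array(a)-[352,0]+.5)/2.2-.5+[120,210]
tp=A([[122,35],[327,68],[300,347]]);sp=B([[767,164],[583,300],[555,42]])
for o in([(t,rim[[2,3,0]],tp),(s,rim[[2,3,1]],sp)],):
  for x0 in([.5,-.3,.2,172.4],[.5,-.3,.2,172.4,0]):
    x,r=fit(o,x0);print(x,r.round(1).tolist())
# same method on the packed bin's yellow corner: systematic offsets
print(proj(t,rot(-7.6).apply(rim)+[.5003,-.3012,0]).round(1).tolist(),proj(s,rot(-7.6).apply(rim)+[.5003,-.3012,0]).round(1).tolist())
P=A([[68,88]]);print("seen top +x+y",P,"scene +x-? ",B([[770,335],[425,312]]))
```

```text
[  0.4997  -0.3013   0.1953 172.488 ] [[-1.0, -0.7], [-0.4, -1.4], [-0.1, 1.1], [0.5, -0.1], [-1.4, 1.7], [-0.7, -1.0]]
[  0.5006  -0.3016   0.1949 172.5511  -0.6949] [[-0.9, -0.8], [-0.1, -1.6], [-0.4, 1.0], [0.4, -0.6], [-1.4, 1.2], [-0.7, -0.1]]
[[413.4, 187.6], [492.8, 199.9], [481.4, 309.4], [399.5, 296.6]] [[309.8, 360.6], [235.7, 426.0], [148.1, 349.7], [222.2, 300.4]]
seen top +x+y [[410.6364 189.7273]] scene +x-?  [[309.7273 362.    ]
 [152.9091 351.5455]]
```

Run:
```python
import cv2,numpy as np
def yel(im):
    h=cv2.cvtColor(im,cv2.COLOR_BGR2HSV);return (h[...,0]>22)&(h[...,0]<36)&(h[...,1]>140)&(h[...,2]>70)
for n in("top0","h_top"):
    m=yel(cv2.imread(f"pics/{n}.png"))[170:215,395:432];r,c=np.nonzero(m);print(n,len(c),c.min()+395,r.min()+170,[ (k,(r[c==k-395].min()+170,r[c==k-395].max()+170)) for k in range(413,424,3) if (c==k-395).any()])
for n in("scene0","h_scene"):
    m=yel(cv2.imread(f"pics/{n}.png"))[355:440,220:320];r,c=np.nonzero(m);print(n,len(c),c.min()+220,c.max()+220,r.min()+355,r.max()+355,c.mean(),r.mean())
a=cv2.imread("pics/scene0.png")[300:440,140:320].astype(int);b=cv2.imread("pics/h_scene.png")[300:440,140:320].astype(int)
s0,_=cv2.phaseCorrelate(np.float32(a[55:,:].mean(2)),np.float32(b[55:,:].mean(2)));print(s0)
```

```text
top0 71 412 188 [(413, (np.int64(189), np.int64(190))), (416, (np.int64(189), np.int64(190))), (419, (np.int64(189), np.int64(192))), (422, (np.int64(190), np.int64(193)))]
h_top 56 412 189 [(413, (np.int64(189), np.int64(190))), (416, (np.int64(189), np.int64(190))), (419, (np.int64(189), np.int64(192))), (422, (np.int64(190), np.int64(193)))]
scene0 1045 235 310 360 434 51.81818181818182 42.17416267942584
h_scene 1066 235 310 360 434 51.64258911819888 42.187617260787995
(-0.039397611018898715, 0.07446928614011483)
```

```bash
python3 -m jog '[[0.05,0,0,0,1],[0,0,3,0,1],[0,0,3,0,1],[0,0,3,0,1],[0,0,1.5,0,1],[0,0,0.5,0,1],[0,0,0,0,1]]' && python3 -m jog '[[0,0,0.4,0,1],[0,0,0.4,0,1],[0,0,0.3,0,1],[0,0,0,0,1]]'; python3 -c "
from h import *
from bench import ctrl
state(ctrl)"
```

```text
t: 41.05
tcp_pos: [0.4725, -0.389, 0.1409]
tool_rot: [0.998, -0.066, -0.0, 0.0]
force: [-0.3, -0.7, -1.6]
finger_gap: 0.0079
finger_force: 88.4
t: 41.45
tcp_pos: [0.4726, -0.3886, 0.1295]
tool_rot: [0.998, -0.066, 0.0, -0.0]
force: [-0.0, 0.4, -1.9]
finger_gap: 0.0074
finger_force: 88.2
t 41.45 tcp [ 0.4726 -0.3886  0.1295] az_y -97.58 F [-0.   0.4 -1.9] gap 0.0074 ff 88.2 q [ 0.03  0.87  1.11  1.76 -0.87  1.1  -0.26]
```

```bash
python3 -m jog '[[-0.08,0,0.2,0,1],[0,0,0.2,0,1],[0,0,0.2,0,1],[0,0,0,0,1]]'; python3 -m jog '[[0,0,0.2,0,1],[0,0,0.2,0,1],[0,0,0,0,1]]';python3 -m jog '[[0,0,0.15,0,1],[0,0,0.15,0,1],[0,0,0,0,1]]'
```

```text
t: 41.85
tcp_pos: [0.4717, -0.3884, 0.1234]
tool_rot: [0.998, -0.066, -0.0, -0.0]
force: [-0.7, -0.5, -2.5]
finger_gap: 0.0073
finger_force: 88.3
t: 42.15
tcp_pos: [0.4717, -0.3884, 0.1193]
tool_rot: [0.998, -0.066, -0.0, -0.0]
force: [-0.2, -0.1, -1.6]
finger_gap: 0.0073
finger_force: 88.3
t: 42.45
tcp_pos: [0.4717, -0.3885, 0.1165]
tool_rot: [0.998, -0.066, -0.0, -0.0]
force: [0.1, 0.3, -2.0]
finger_gap: 0.0077
finger_force: 88.3
```

```bash
python3 -m jog '[[0,0,0.1,0,1],[0,0,0.1,0,1],[0,0,0,0,1]]';python3 -m jog '[[0,0,0.1,0,1],[0,0,0,0,1]]'
```

```text
t: 42.75
tcp_pos: [0.4718, -0.3888, 0.115]
tool_rot: [0.998, -0.066, 0.0, 0.0]
force: [0.1, 0.6, 1.5]
finger_gap: 0.0075
finger_force: 88.9
t: 42.95
tcp_pos: [0.4717, -0.389, 0.1149]
tool_rot: [0.998, -0.066, 0.001, 0.0]
force: [-2.4, 3.5, 10.6]
finger_gap: 0.0072
finger_force: 90.4
```

Contact came at TCP z 0.115, the expected seating height of 0.0505 + 0.064. I'll ease off, release and retreat.

```bash
python3 -m jog '[[0,0,-0.05,0,0.85],[0,0,0,0,0.6],[0,0,0,0,0],[0,0,0,0,-0.5],[0,0,0,0,-1],[0,0,0,0,-1],[0,0,-1,0,-1],[0,0,-3,0,-1],[0,0,-5,0,-1],[0,0,-5,0,-1],[0,0,-5,0,-1],[0,0,-5,0,-1],[0,0,-5,0,-1],[-3,3,-3,0,-1],[-3,3,0,0,-1],[-3,3,0,0,-1],[-3,3,0,0,-1],[0,0,0,0,-1],[0,0,0,0,-1]]'
python3 - <<'E'
from h import *
from bench import ctrl
np.set_printoptions(precision=4,suppress=True)
state(ctrl)
ims={}
for n in("wrist","top","scene"):
  im=ctrl.read_camera(n);ims[n]=im;cv2.imwrite(f"pics/f_{n}.png",im[:,:,::-1]);k=ctrl.get_calibration(n)
  P=np.vstack([rim,[[.126,0,.078]]]);print(n,"pred top",proj(k,rot(172.4).apply(P)+[.5003,-.3012,.064]).round(1).tolist(),"packed mark",proj(k,rot(-7.6).apply([[.126,0,.078]])+[.5003,-.3012,0]).round(1))
  for o in("top_bin_mark","packed_bin_mark"): print(o,[(np.round(d["centre"],1).tolist(),round(d["conf"],2)) for d in ctrl.landmark_of(n,o)][:2])
h=cv2.cvtColor(ims["scene"],cv2.COLOR_RGB2HSV)
m=(h[...,0]>22)&(h[...,0]<36)&(h[...,1]>140)&(h[...,2]>70)
cs,_=cv2.findContours(m.astype(np.uint8),0,2)
for k in sorted(cs,key=cv2.contourArea)[::-1][:4]: print(cv2.contourArea(k),np.round(cv2.boxPoints(cv2.minAreaRect(k)),1).tolist())
E
```

```text
t: 44.85
tcp_pos: [0.3367, -0.4912, 0.434]
tool_rot: [0.998, -0.068, 0.0, 0.0]
force: [0.7, -0.8, -0.3]
finger_gap: 0.0853
finger_force: 0.0
t 44.85 tcp [ 0.3367 -0.4912  0.434 ] az_y -97.77 F [ 0.7 -0.8 -0.3] gap 0.0853 ff 0.0 q [ 0.27  0.59  1.26  1.3  -0.56  1.63 -0.27]
wrist pred top [[217.6, 185.1], [39.0, 185.3], [-17.6, -106.1], [196.2, -106.6], [127.7, 181.0]] packed mark [[123.9 -68.4]]
top_bin_mark [([130.9, 181.4], 0.85)]
packed_bin_mark []
top pred top [[491.4, 309.0], [405.0, 295.6], [419.5, 180.9], [503.1, 193.8], [448.4, 300.3]] packed mark [[452.9 195.6]]
top_bin_mark [([322.5, 236.6], 0.59)]
packed_bin_mark []
scene pred top [[141.6, 326.8], [219.0, 278.3], [309.6, 337.6], [232.1, 402.8], [183.9, 302.2]] packed mark [[273.4 389.9]]
top_bin_mark [([184.0, 301.1], 0.98)]
packed_bin_mark [([272.6, 388.7], 0.94)]
983.5 [[230.6999969482422, 426.20001220703125], [306.79998779296875, 357.5], [314.3999938964844, 366.0], [238.39999389648438, 434.6000061035156]]
861.0 [[142.60000610351562, 326.79998779296875], [219.10000610351562, 278.5], [225.6999969482422, 289.0], [149.1999969482422, 337.29998779296875]]
428.5 [[381.8999938964844, 202.6999969482422], [413.6000061035156, 166.89999389648438], [421.6000061035156, 174.0], [389.79998779296875, 209.6999969482422]]
0.0 [[146.0, 335.0], [146.0, 335.0], [146.0, 335.0], [146.0, 335.0]]
```

```bash
python3 -c "
from bench import ctrl
print(ctrl.close_job())"
```

```text
the job is handed in; nothing more can be done
None
```

The job is handed in: the last cup stands in the packed bin's free place, and the upper bin is stacked level on it, turned half round. The spare bin is still on the rack; simulated time was about 45 s of the 70 s allowed, and I don't know the judged result.

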